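Set out a stack of bisque jars on their stilts for glazing

ROBOT

A 6-joint arm with a two-finger parallel gripper is mounted at the origin on the work surface. World frame = base frame: x ahead of the robot, y to its left, z up, the work surface at z = 0. Lengths are in m, angles in degrees, forces in N, time in s.
With the tool pointing down it reaches from about 0.4 to 0.825 m from the base axis. Payload 7 kg.
Tool frame: the origin (TCP) lies at the very end of the fingers, on their centre line; the grasp point (between the pads) lies 19 mm behind it (r.grip_depth is the distance from the TCP to the grasp point, in m); z points along the fingers, y is the line along which they close (so a half turn about z gives the same grasp; the last joint's range is limited). The gripper opens to 88 mm and grips with 3 to 60 N. Pads are 19 mm wide; open, the fingers measure 130 mm over their backs; the gripper's body (78 mm by 193 mm) begins 47 mm behind the grasp point.
Start: joints at [81.194, 20.546, 0.682, 0, -70.136, -16.507], TCP at [0.289, 0.61, 0.227] pointing down, gripper open.
Joint ranges: [-176.03, 176.03], [-82.01, 121.73], [-58.28, 71.71], [-173.87, 95.51], [-174.79, -0.11], [-173.66, 173.66]. Speed limits (degrees/s): [136.94, 136.94, 172.46, 180, 180, 180].

INTERFACE

Orientations are given as [roll, pitch, yaw] about the fixed x, y, z axes, in that order (R = Rz(yaw) Ry(pitch) Rx(roll)).
In Python, from plant import r gives the robot as it stands.
- The arm moves only by the tool play_rows, never from a script. Its argument "rows" is a list that holds one entry, the list of rows, each a list of 5 numbers: the closure, from 0 (fully open) to 1 (shut), then the shift along the tool's x, y, z each as a share of 0.5 m, from -1 to 1, then the turn about the tool's z as a share of 1.5 rad, from -1 to 1. A call has exactly 8 rows; each row is the pose to reach, as a shift and turn from the pose commanded when the call began, along the tool's axes at that moment; what a row does not reach only later rows make up. A row lasts 1/12 s, in which the tool goes at most 41.7 mm and 7.16 degrees, less where a joint would pass 70% of its speed; a pose out of reach is approached as far as the arm can. A call with a number of a shift or a turn outside -1 to 1 is refused whole. A call with a gripper value outside its range is refused whole. The fingers move at their own pace and stop on an object; "squeeze" is the grip in N (left out, the last holds). Time passes only in rows, so rows that repeat a pose let the fingers close, or fill a call up. It gives the time, the measured TCP pose, the force, the opening and the grip force at its end, in the units of the state.
- r.get_state(): the state, without advancing time (a new reading comes with each control period).
- r.capture(name): name is "side" or "top"; returns the picture (384x512x3 uint8, red, green, blue); there is no depth.
- r.camera_info(name): a dict with "fovy" (degrees; the focal length in pixels is half the picture's height over the tangent of half this angle, whatever the lens; pixels are square), "cx", "cy" (the principal point, pixels), "pose" (4x4, takes a point from camera to world coordinates). Camera axes: x right, y down, z forward; pixel columns grow to the right and rows downward; lengths in m; the calibration is good to about 2 mm. A picture is of the moment at which its call begins. camera_info takes no time and is no camera call.
- r.close_job(): hands the job in; it is judged then, once.
The state is a dict: "time_s": time; "joints": joint angles; "qd": joint speeds; "joint_torque": joint torques, N m; "tcp_pos": TCP position; "eef_rot": TCP orientation; "contact_force": force on the tool from outside, world axes, zero at the start; "moment": the same for the moment, N m; "gripper_width": finger opening in m; "gripper_force": force on a finger pad.
Only numpy, scipy, OpenCV 4.12 (cv2) and the standard library are available. Lean on these libraries where they do the work, as an engineer would, in place of code of your own. Each camera call takes 0.05 s, during which the arm holds its last target. There are 200 camera calls.

TASK

The four bisque jars are still stacked as they came out of the kiln; take the stack apart and stand each jar upright in the glazing tray, centred on the three pins of the stilt that fits it: the widest jar on the widest stilt, and so on down to the smallest on the smallest. Set them down, do not drop or topple them, and leave the cone pack beside the stack and the brush in the tray where they lie.

Things in the scene. Friction and masses are not known exactly. Their poses are not given: they have to be found in the camera images.
- jar_s: The smallest terracotta jar, 90 g: round body 54 mm across, 30 mm high to a flat shoulder, then a straight upright neck 30 mm across, 24 mm high, wall 5 mm, open on top. Top of the stack. Origin: centre of the foot's underside; z up its axis. Grip the neck from above, fingertips just over the shoulder.
- jar_m: The second smallest terracotta jar, 130 g: round body 66 mm across, 36 mm high to a flat shoulder, then a straight upright neck 40 mm across, 24 mm high, wall 5 mm, open on top. Stacked on the neck of the second largest. Origin: centre of the foot's underside; z up its axis. Grip the neck from above, fingertips just over the shoulder.
- jar_l: The second largest terracotta jar, 190 g: round body 78 mm across, 54 mm high to a flat shoulder, then a straight upright neck 52 mm across, 24 mm high, wall 5 mm, open on top. Stacked on the neck of the largest. Origin: centre of the foot's underside; z up its axis. Grip the neck from above, fingertips just over the shoulder.
- jar_xl: The largest terracotta jar, 240 g: round body 90 mm across, 44 mm high to a flat shoulder, then a straight upright neck 64 mm across, 24 mm high, wall 5 mm, open on top. Bottom of the stack, on a fixed cream kiln bat (210 mm square, 15 mm thick). Origin: centre of the foot's underside; z up its axis. Grip the neck from above, fingertips just over the shoulder.
- stilt_s: The smallest kiln stilt, for the 54 mm jar: white ceramic three-armed star, loose, light (14 g), arms 8 mm thick, an upright pin near each arm's end 17 mm from the centre, tips 18 mm above its underside. Lies flat, any yaw, in a fixed grey tray (310 mm square, floor 4 mm thick, rim 28 mm over the bench). Origin: centre of its underside; z up.
- stilt_m: The second smallest kiln stilt, for the 66 mm jar: white ceramic three-armed star, loose, light (18 g), arms 8 mm thick, an upright pin near each arm's end 23 mm from the centre, tips 20 mm above its underside. Lies flat, any yaw, in a fixed grey tray (310 mm square, floor 4 mm thick, rim 28 mm over the bench). Origin: centre of its underside; z up.
- stilt_l: The second largest kiln stilt, for the 78 mm jar: white ceramic three-armed star, loose, light (22 g), arms 8 mm thick, an upright pin near each arm's end 29 mm from the centre, tips 22 mm above its underside. Lies flat, any yaw, in a fixed grey tray (310 mm square, floor 4 mm thick, rim 28 mm over the bench). Origin: centre of its underside; z up.
- stilt_xl: The largest kiln stilt, for the 90 mm jar: white ceramic three-armed star, loose, light (26 g), arms 8 mm thick, an upright pin near each arm's end 35 mm from the centre, tips 24 mm above its underside. Lies flat, any yaw, in a fixed grey tray (310 mm square, floor 4 mm thick, rim 28 mm over the bench). Origin: centre of its underside; z up.
- cones: Bystander: a pack of three small cream pyrometric cones, 45 mm high in all, in a grey clay bar 70 x 26 mm (long side its x), loose on the kiln bat about 95 mm or more from the stack's axis. Origin: centre of its underside.
- brush: Bystander: a glaze brush 195 mm long, 16 mm thick, lying along its x (bristles to +x) loose along one side of the tray. Origin: underside, near mid length.
Things that resemble listed ones, but are neither listed nor needed, are in the scene too. Leave any green look-alike of the jar_m alone.

How it is judged:
By the outcome, as a careful person would: the job done as asked, in the order asked, and still so for the second after the job is handed in, with the robot touching nothing.
It also fails if it takes over 120 s, if anything falls off the work surface, if the arm or the gripper's body presses on something with over 40 N, if the wrist force passes 120 N, or if a joint passes its speed limit or range.

## Working session

There is one attempt and no reset: what is moved stays moved. The work goes in short steps, Python scripts to look and compute and a tool call to move; the robot and the scene stay as the last step left them, time stands still between calls to the robot, and variables do not carry over. Pictures are saved under pics/ and viewed, at most 14 in all, crops included, and the job is handed in when it is done.

Besides the shell and the picture viewer there is one more tool, called after "Request:" as name(argument=value, ...), one argument or row to a line, values as JSON. play_rows: Moves the arm, as the interface text tells. Its arguments: {"type":"object","properties":{"rows":{"type":"array","items":{"type":"array","items":{"type":"array","items":{"type":"number"}}}},"squeeze":{"type":"number"}},"required":["rows"]}

```bash
mkdir -p pics; ls
python3 - <<'E'
from plant import r
import cv2,numpy as np
np.set_printoptions(precision=4,suppress=True)
for n in("side","top"):
    cv2.imwrite(f"pics/{n}0.png",r.capture(n)[:,:,::-1]); print(n,r.camera_info(n))
print(r.get_state())
E
```

```text
pics
side {'fovy': 54.06351231495236, 'cx': 248.9174839213852, 'cy': 185.0002160120673, 'pose': array([[ 0.9936, -0.0655,  0.0921,  0.4611],
       [-0.1127, -0.633 ,  0.7659, -0.5689],
       [ 0.0081, -0.7714, -0.6363,  0.6676],
       [ 0.    ,  0.    ,  0.    ,  1.    ]])}
top {'fovy': 48.67593275430157, 'cx': 250.0793177713624, 'cy': 192.3482832318864, 'pose': array([[-0.0255, -0.9977,  0.0633,  0.4701],
       [-0.9997,  0.0255,  0.0001,  0.0575],
       [-0.0018, -0.0633, -0.998 ,  1.1734],
       [ 0.    ,  0.    ,  0.    ,  1.    ]])}
{'time_s': 0.1, 'joints': array([ 81.1932,  20.5886,   0.6392,  -0.0178, -70.1347, -16.5085]), 'qd': array([ 0.0249, -0.0628,  0.137 ,  0.1379,  0.0012, -0.0839]), 'joint_torque': array([ -0.0004, -58.4165,  29.3753,   7.0155,   0.0102,  -0.    ]), 'tcp_pos': array([0.2885, 0.6098, 0.2257]), 'eef_rot': array([179.9146,  -0.0079, -25.3213]), 'contact_force': array([-0.708 ,  0.2085, -0.4554]), 'moment': array([ 0.0055,  0.0079, -0.0421]), 'gripper_force': 0.0, 'gripper_width': 0.08766065132878598}
```

View pics/side0.png

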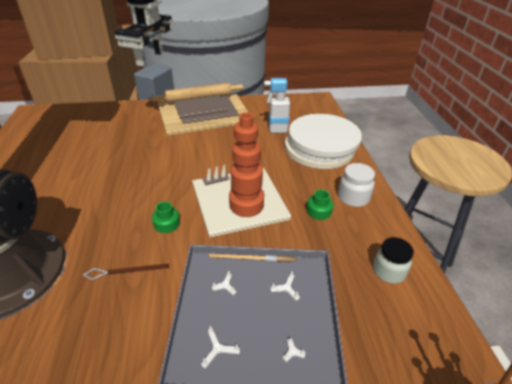

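View pics/top0.png

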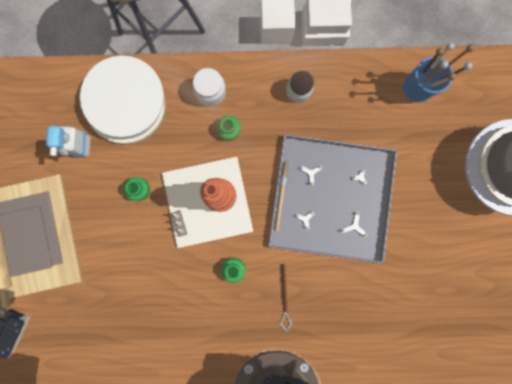

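The top view shows the stack at (218,195) on the bat, with the cones at (178,223). The tray stilts are at (354,225), (312,174), (305,219) and (360,177), and the brush is at (281,196). The side view shows the stack from (246,120) to (246,205), and stilts at (220,347), (286,285), (224,284) and (292,349).

Things that could be mistaken for the targets:
- **Jars:** the terracotta stack is at top (218,195). The green look-alikes at (229,128), (136,189) and (233,270) are not wanted. The white and dark pots at (208,87) and (300,86) are not jars.
- **Stilts:** there are only the four in the tray, to be ranked by size.

```bash
cat > h.py <<'E'
from plant import r
import cv2,numpy as np
np.set_printoptions(precision=4,suppress=True)
def f(n): return 192/np.tan(np.radians(r.camera_info(n)["fovy"]/2))
def ray(n,p):
    c=r.camera_info(n); T=c["pose"]; d=T[:3,:3]@[(p[0]-c["cx"])/f(n),(p[1]-c["cy"])/f(n),1]
    return T[:3,3],d/np.linalg.norm(d)
def on(n,p,z):
    o,d=ray(n,p); return o+d*(z-o[2])/d[2]
def proj(n,X):
    c=r.camera_info(n); T=c["pose"]; q=T[:3,:3].T@(np.asarray(X)-T[:3,3]); return q[:2]/q[2]*f(n)+[c["cx"],c["cy"]]
def two(p,q):
    (o1,d1),(o2,d2)=ray("side",p),ray("top",q)
    t=np.linalg.lstsq(np.c_[d1,-d2],o2-o1,rcond=None)[0]; a,b=o1+d1*t[0],o2+d2*t[1]
    return (a+b)/2,np.linalg.norm(a-b)
E
python3 - <<'E'
from h import *
im={n:cv2.imread(f"pics/{n}0.png") for n in("side","top")}
box={"side":(165,240,345,384),"top":(268,138,395,262)}
S={}
for n in im:
    x0,y0,x1,y1=box[n]; hsv=cv2.cvtColor(im[n],cv2.COLOR_BGR2HSV)
    m=np.zeros(hsv.shape[:2],np.uint8); m[y0:y1,x0:x1]=((hsv[y0:y1,x0:x1,2]>165)&(hsv[y0:y1,x0:x1,1]<60))*255
    k,l,st,ce=cv2.connectedComponentsWithStats(m)
    for i in range(1,k):
        if st[i,4]<25: continue
        ys,xs=np.nonzero(l==i); P=np.array([on(n,(x,y),.015)[:2] for x,y in zip(xs,ys)])
        c=P.mean(0); (ec,rad)=cv2.minEnclosingCircle(P.astype(np.float32)*1000)
        print(n,ce[i],st[i,4],"centre@.015",c,"encl",np.array(ec)/1000,"R mm",rad)
    # stack
    hm=((hsv[...,0]<12)|(hsv[...,0]>174))&(hsv[...,1]>150)&(hsv[...,2]>90)
    hm=hm.astype(np.uint8); k,l,st,ce=cv2.connectedComponentsWithStats(hm)
    for i in range(1,k):
        if st[i,4]>300: print(n,"terra",st[i],ce[i])
        if st[i,4]>300 and n=="side" and 200<ce[i][0]<300:
            for y in range(st[i,1],st[i,1]+st[i,3],3):
                xs=np.nonzero(l[y]==i)[0]; print(y,xs.min(),xs.max(),end=' | ')
a=cv2.resize(im["top"][120:270,155:400],None,fx=3.2,fy=3.2,interpolation=cv2.INTER_CUBIC)
cv2.imwrite("pics/crop_top.png",a)
E
```

```text
side [270.46 257.76] 50 centre@.015 [ 0.5744 -0.0393] encl [ 0.5743 -0.039 ] R mm 12.686802864074707
side [224.6473 284.6607] 224 centre@.015 [ 0.4694 -0.0989] encl [ 0.4719 -0.0955] R mm 30.98418617248535
side [286.2174 287.2899] 276 centre@.015 [ 0.5945 -0.1188] encl [ 0.5976 -0.1152] R mm 36.750545501708984
side [217.4462 348.5852] 446 centre@.015 [ 0.448  -0.2329] encl [ 0.4465 -0.2297] R mm 41.53514099121094Traceback (most recent call last):
  File "<stdin>", line 11, in <module>
  File "h.py", line 9, in on
    o,d=ray(n,p); return o+d*(z-o[2])/d[2]
        ~~~^^^^^
  File "h.py", line 6, in ray
    c=r.camera_info(n); T=c["pose"]; d=T[:3,:3]@[(p[0]-c["cx"])/f(n),(p[1]-c["cy"])/f(n),1]
                                                                                    ~^^^
  File "h.py", line 4, in f
    def f(n): return 192/np.tan(np.radians(r.camera_info(n)["fovy"]/2))
                                           ~~~~~~~~~~~~~^^^
ValueError: time passes only in moves, steps and waits
```

```bash
cat > a.py <<'E'
from h import *
im={n:cv2.imread(f"pics/{n}0.png") for n in("side","top")}
box={"side":(165,240,345,384),"top":(268,138,395,262)}
for n in im:
    x0,y0,x1,y1=box[n]; hsv=cv2.cvtColor(im[n],cv2.COLOR_BGR2HSV)
    m=np.zeros(hsv.shape[:2],np.uint8); m[y0:y1,x0:x1]=((hsv[y0:y1,x0:x1,2]>150)&(hsv[y0:y1,x0:x1,1]<60))*255
    k,l,st,ce=cv2.connectedComponentsWithStats(m)
    for i in range(1,k):
        if st[i,4]<25: continue
        ys,xs=np.nonzero(l==i); P=np.array([on(n,(x,y),.015)[:2] for x,y in zip(xs,ys)])
        c=P.mean(0); (ec,rad)=cv2.minEnclosingCircle(P.astype(np.float32)*1000)
        print(n,ce[i],st[i,4],"centre@.015",c,"encl",np.array(ec)/1000,"R mm",rad)
    hm=((hsv[...,0]<12)|(hsv[...,0]>174))&(hsv[...,1]>150)&(hsv[...,2]>90)
    hm=hm.astype(np.uint8); k,l,st,ce=cv2.connectedComponentsWithStats(hm)
    for i in range(1,k):
        if st[i,4]>300: print(n,"terra",st[i],ce[i])
        if st[i,4]>300 and n=="side" and 200<ce[i][0]<300:
            for y in range(st[i,1],st[i,1]+st[i,3],3):
                xs=np.nonzero(l[y]==i)[0]; print(y,xs.min(),xs.max(),end=' | ')
a=cv2.resize(im["top"][130:270,155:400],None,fx=3.2,fy=3.2,interpolation=cv2.INTER_CUBIC)
cv2.imwrite("pics/crop_top.png",a)
b=np.hstack([cv2.resize(im["side"][100:225,190:300],None,fx=3.5,fy=3.5,interpolation=cv2.INTER_CUBIC),
 cv2.resize(im["side"][259:384,200:310],None,fx=3.5,fy=3.5,interpolation=cv2.INTER_CUBIC)])
cv2.imwrite("pics/crop_side.png",b)
E
sed -i 's/^def f(n).*/_c={n:r.camera_info(n) for n in ("side","top")}\ndef f(n): return 192\/np.tan(np.radians(_c[n]["fovy"]\/2))/; s/c=r.camera_info(n)/c=_c[n]/' h.py
python3 a.py
```

```text
side [270.4677 257.7419] 62 centre@.015 [ 0.5744 -0.0392] encl [ 0.5747 -0.0392] R mm 13.153903007507324
side [224.7812 284.5625] 256 centre@.015 [ 0.4697 -0.0987] encl [ 0.4723 -0.0956] R mm 31.338375091552734
side [286.3211 287.2232] 327 centre@.015 [ 0.5947 -0.1186] encl [ 0.598  -0.1144] R mm 38.37161636352539
side [217.1886 348.5294] 493 centre@.015 [ 0.4476 -0.2327] encl [ 0.4462 -0.2289] R mm 42.61544418334961
side [292.9084 351.0878] 262 centre@.015 [ 0.581  -0.2522] encl [ 0.5798 -0.2511] R mm 23.46436309814453
side terra [487  11  25  23 325] [500.1877  21.5754]
side terra [ 265   28  159   61 7834] [340.8859  56.2693]
side terra [  0  36  33  31 648] [13.6806 50.3164]
side terra [482  70  30  26 309] [496.4013  82.5307]
side terra [  0  84  24  16 314] [10.5    92.2994]
side terra [ 230  112   33  104 2747] [246.091  167.4783]
112 247 250 | 115 240 253 | 118 240 253 | 121 240 253 | 124 236 257 | 127 233 258 | 130 233 258 | 133 234 257 | 136 234 257 | 139 235 256 | 142 235 257 | 145 233 260 | 148 232 261 | 151 232 261 | 154 232 260 | 157 232 260 | 160 233 260 | 163 234 260 | 166 231 262 | 169 230 261 | 172 230 261 | 175 232 261 | 178 232 260 | 181 232 260 | 184 232 260 | 187 233 259 | 190 232 260 | 193 231 262 | 196 230 262 | 199 230 262 | 202 231 262 | 205 231 262 | 208 232 261 | 211 234 258 | 214 239 254 | top [330.3982 199.173 ] 10521 centre@.015 [ 0.5197 -0.1612] encl [ 0.5194 -0.1557] R mm 202.46975708007812
```

View pics/crop_top.png

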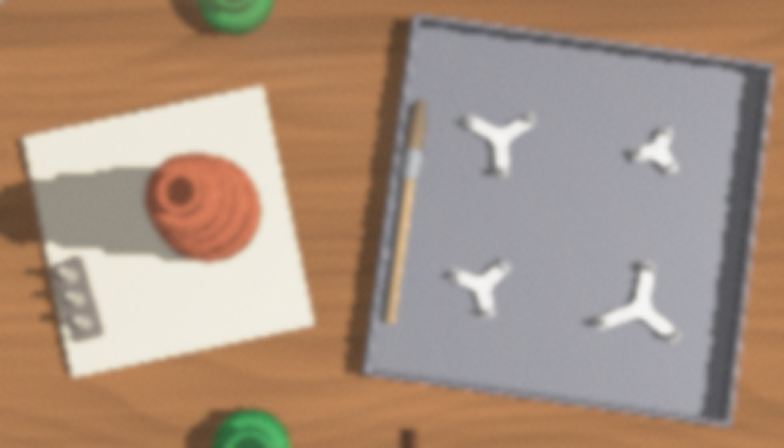

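View pics/crop_side.png

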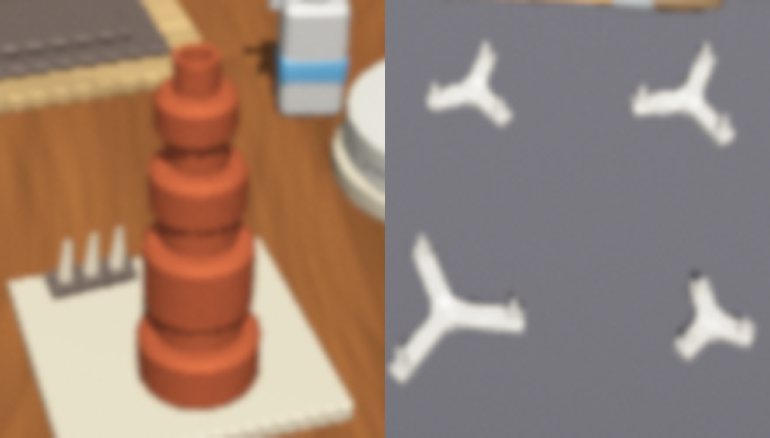

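The crops show the stack clear of the cones. Star junctions in the top view are at L (311,174), S (361,177), M (306,221) and XL (355,225), with sizes that rank cleanly. The mouth of jar_s is at top (211,189). Next I'll triangulate these points.

```bash
cat > b.py <<'E'
from h import *
top=cv2.imread("pics/top0.png"); g=top[138:262,288:395].min(2)
_,m=cv2.threshold(g,175,255,0); k,l,st,ce=cv2.connectedComponentsWithStats(m)
for i in range(1,k):
    if st[i,4]<20: continue
    c=ce[i]+[288,138]; ys,xs=np.nonzero(l==i); P=np.array([on("top",(x+288,y+138),.015)[:2] for x,y in zip(xs,ys)])
    print(c,st[i,4],"c@.013",on("top",c,.013)[:2],"R",1000*np.linalg.norm(P-P.mean(0),axis=1).max())
J={"L":((287.7,287),(311.25,173.75)),"S":((293.4,351.9),(361.25,176.9)),"M":((226.6,284.1),(306.25,220.6)),"XL":((217.4,347.6),(355.3,224.7))}
for k,(s,t) in J.items(): print(k,two(s,t),on("side",s,.012)[:2],on("top",t,.012)[:2])
# jar_s mouth and stack axis in the side view: row centres -> x at known y
t=on("top",(211.25,189.4),.272); print("mouth",t)
y=t[1]
for nm,z,rows in(("xl",.037,(196,206)),("l",.11,(170,186)),("m",.18,(148,158)),("s",.236,(127,137)),("s neck",.265,(115,121))):
    hsv=cv2.cvtColor(cv2.imread("pics/side0.png"),cv2.COLOR_BGR2HSV)
    cs=[]
    for v in range(*rows):
        xs=np.nonzero(((hsv[v,225:270,0]<12)|(hsv[v,225:270,0]>174))&(hsv[v,225:270,1]>150))[0]+225; cs.append((xs.min()+xs.max())/2)
    u=np.mean(cs); o,d=ray("side",(u,np.mean(rows)-.5)); print(nm,u,"x at y",(o+d*(y-o[1])/d[1]))
E
python3 b.py
```

```text
[311.2432 172.6486] 148 c@.013 [ 0.5936 -0.1117] R 32.58046104572847
[361.0309 176.9175] 97 c@.013 [ 0.5783 -0.2479] R 21.38042940759632
[305.8258 218.6288] 132 c@.013 [ 0.468  -0.0926] R 27.12929206518645
[355.1311 226.068 ] 206 c@.013 [ 0.4444 -0.2261] R 39.99158885608528
L (array([ 0.5952, -0.1131,  0.0071]), np.float64(0.008063024960460043)) [ 0.5983 -0.1166] [ 0.5907 -0.1118]
S (array([ 0.5809, -0.2502,  0.0076]), np.float64(0.004052898675706017)) [ 0.5821 -0.2525] [ 0.5785 -0.2487]
M (array([ 0.4681, -0.0941,  0.0097]), np.float64(0.010931524258680062)) [ 0.4735 -0.096 ] [ 0.4626 -0.0937]
XL (array([ 0.4479, -0.2279,  0.0083]), np.float64(0.00012714096835523083)) [ 0.4479 -0.2298] [ 0.4481 -0.227 ]
mouth [0.5357 0.1401 0.272 ]
xl 246.25 x at y [0.5399 0.1401 0.028 ]
l 245.96875 x at y [0.5389 0.1401 0.1027]
m 246.25 x at y [0.5394 0.1401 0.1758]
s 245.5 x at y [0.5375 0.1401 0.2318]
s neck 246.5 x at y [0.5396 0.1401 0.2665]
```

```bash
cat > go.py <<'E'
# usage: go.py x y z [yaw]: shares (tool x,y,z,turn) from the measured pose
import sys
from h import *
from scipy.spatial.transform import Rotation as R
s=r.get_state(); t=np.array([float(v) for v in sys.argv[1:4]])
M=R.from_euler("xyz",s["eef_rot"],degrees=True).as_matrix()
print("t",s["time_s"],"tcp",s["tcp_pos"],"rot",s["eef_rot"],"F",s["contact_force"],"w",s["gripper_width"])
print("shares",(M.T@(t-s["tcp_pos"])/.5).round(4))
E
python3 go.py .538 .14 .32; python3 -c "
from h import *
print(two((246,114.9),(211.25,189.4)),on('side',(246,114.9),.275),on('top',(178,223),.03))"
```

```text
t 0.1 tcp [0.2885 0.6098 0.2257] rot [179.9146  -0.0079 -25.3213] F [-0.708   0.2085 -0.4554] w 0.08766065132878598
shares [ 0.853   0.6361 -0.1875]
(array([0.537 , 0.1399, 0.2729]), np.float64(0.0028347161891586143)) [0.5381 0.1361 0.275 ] [0.4651 0.2534 0.03  ]
```

Request:
play_rows(
  rows=[
    [[0,0.02,0.02,-0.08],[0,0.06,0.05,-0.14],[0,0.12,0.09,-0.187],[0,0.18,0.135,-0.187],[0,0.24,0.18,-0.187],[0,0.3,0.225,-0.187],[0,0.36,0.27,-0.187],[0,0.42,0.315,-0.187]],
  ],
  squeeze=10,
)

```text
invalid input at $.rows[0][0]: expected 5 numbers
```

Request:
play_rows(
  rows=[
    [[0,0.02,0.02,-0.08,0],[0,0.06,0.05,-0.14,0],[0,0.12,0.09,-0.187,0],[0,0.18,0.135,-0.187,0],[0,0.24,0.18,-0.187,0],[0,0.3,0.225,-0.187,0],[0,0.36,0.27,-0.187,0],[0,0.42,0.315,-0.187,0]],
  ],
  squeeze=10,
)

```text
time_s: 0.77
tcp_pos: [0.4114, 0.3762, 0.3199]
eef_rot: [180.0, 0.0, -25.3]
contact_force: [0.4, 0.5, 0.3]
gripper_width: 0.0878
gripper_force: 0.0
```

```bash
python3 go.py .538 .14 .32
```

```text
t 0.7667 tcp [0.4114 0.3762 0.3199] rot [179.9889   0.0116 -25.2925] F [0.3995 0.5219 0.3496] w 0.08780940810230453
shares [ 0.4308  0.3188 -0.0002]
```

Request:
play_rows(
  rows=[
    [[0,0.06,0.045,0,0],[0,0.12,0.09,0,0],[0,0.18,0.135,0,0],[0,0.24,0.18,0,0],[0,0.3,0.225,0,0],[0,0.36,0.27,0,0],[0,0.41,0.305,0,0],[0,0.431,0.319,0,0]],
  ],
)

```text
time_s: 1.43
tcp_pos: [0.5386, 0.1385, 0.3198]
eef_rot: [179.9, 0.0, -25.4]
contact_force: [0.1, 0.9, -1.1]
gripper_width: 0.0877
gripper_force: 0.0
```

Request:
play_rows(
  rows=[
    [[0,0,0,0,0],[0,0,0.0,0.02,0],[0,0,0,0.04,0],[0,0,0,0.06,0],[0,0,0,0.07,0],[0,0,0,0.07,0],[0,0,0,0.07,0],[0,0,0,0.07,0]],
  ],
)

```text
time_s: 2.1
tcp_pos: [0.5378, 0.1422, 0.2854]
eef_rot: [-180.0, -0.0, -25.3]
contact_force: [-0.3, 0.4, 0.8]
gripper_width: 0.0876
gripper_force: 0.0
```

```bash
python3 go.py .537 .14 .254
python3 - <<'E'
from h import *
cs=r.capture("side")[60:240,180:320,::-1]; ct=r.capture("top")[130:270,150:290,::-1]
cv2.imwrite("pics/g1.png",np.hstack([cv2.resize(cs,(400,514),interpolation=2),cv2.resize(ct,(400,400),interpolation=2)[:].copy() if 0 else cv2.copyMakeBorder(cv2.resize(ct,(400,400),interpolation=2),0,114,0,0,0)]))
E
```

```text
t 2.1 tcp [0.5378 0.1422 0.2854] rot [-179.984    -0.0265  -25.2655] F [-0.2909  0.4033  0.7602] w 0.08761810361846081
shares [0.0003 0.0046 0.0628]
```

View pics/g1.png

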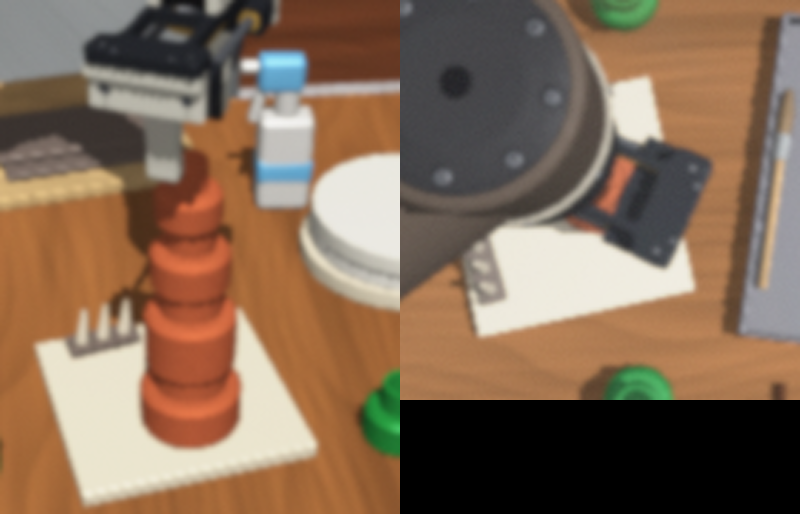

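The gripper straddles jar_s's neck, with the near finger at crop (165,150) in front of it and the stack intact. Next I descend and close.

Request:
play_rows(
  rows=[
    [[0,0,0.004,0.015,0],[0,0,0.004,0.03,0],[0,0,0.004,0.045,0],[0,0,0.004,0.057,0],[0,0,0.004,0.063,0],[0,0,0.004,0.063,0],[0,0,0.004,0.063,0],[0,0,0.004,0.063,0]],
  ],
)

```text
time_s: 2.87
tcp_pos: [0.5371, 0.1399, 0.2538]
eef_rot: [-180.0, -0.0, -25.3]
contact_force: [0.1, 0.7, 0.1]
gripper_width: 0.0875
gripper_force: 0.0
```

Request:
play_rows(
  rows=[
    [[0.4,0,0,0,0],[0.5,0,0,0,0],[0.55,0,0,0,0],[0.6,0,0,0,0],[0.65,0,0,0,0],[0.7,0,0,0,0],[0.75,0,0,0,0],[0.8,0,0,0,0]],
  ],
)

```text
time_s: 3.53
tcp_pos: [0.5369, 0.1399, 0.2536]
eef_rot: [-180.0, -0.0, -25.3]
contact_force: [1.0, -0.4, 0.8]
gripper_width: 0.0399
gripper_force: 0.0
```

Request:
play_rows(
  rows=[
    [[0.8,0,0,0,0],[0.85,0,0,0,0],[0.9,0,0,0,0],[1,0,0,0,0],[1,0,0,0,0],[1,0,0,0,0],[1,0,0,0,0],[1,0,0,0,0]],
  ],
)

```text
time_s: 4.2
tcp_pos: [0.5369, 0.1399, 0.2536]
eef_rot: [180.0, 0.0, -25.3]
contact_force: [0.7, -0.2, 0.3]
gripper_width: 0.0304
gripper_force: 10.0
```

Request:
play_rows(
  rows=[
    [[1,0,0,-0.01,0],[1,0,0,-0.02,0],[1,0,0,-0.04,0],[1,0,0,-0.06,0],[1,0,0,-0.08,0],[1,0,0,-0.1,0],[1,0,0,-0.12,0],[1,0,0,-0.12,0]],
  ],
)

```text
time_s: 4.87
tcp_pos: [0.5379, 0.1401, 0.3165]
eef_rot: [-179.8, -0.2, -25.3]
contact_force: [-0.3, 0.4, -1.2]
gripper_width: 0.0305
gripper_force: 10.0
```

```bash
python3 go.py .5795 -.248 .313
python3 - <<'E'
from h import *
c=[cv2.resize(a,(400,400),interpolation=2) for a in (r.capture("side")[60:240,150:330,::-1],r.capture("top")[130:270,150:290,::-1])]
cv2.imwrite("pics/g2.png",np.hstack(c))
E
```

```text
t 4.8667 tcp [0.5379 0.1401 0.3165] rot [-179.8343   -0.1512  -25.303 ] F [-0.3035  0.4082 -1.2287] w 0.030524156414056244
shares [0.4071 0.6662 0.0061]
```

View pics/g2.png

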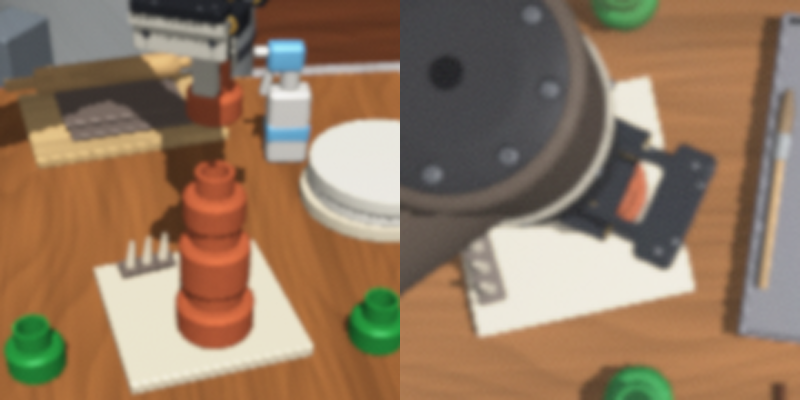

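Jar_s is lifted clear at crop (215,100) and the rest of the stack is undisturbed, with jar_m's mouth at (215,172). Next I carry it over the small stilt.

Request:
play_rows(
  rows=[
    [[1,0.01,0.017,0,0],[1,0.03,0.05,0,0],[1,0.06,0.1,0,0],[1,0.09,0.15,0,0],[1,0.12,0.2,0,0],[1,0.155,0.255,0,0],[1,0.19,0.31,0,0],[1,0.225,0.365,0,0]],
  ],
)

```text
time_s: 5.63
tcp_pos: [0.56, -0.0751, 0.3129]
eef_rot: [180.0, 0.1, -25.3]
contact_force: [0.1, 0.8, -1.4]
gripper_width: 0.03
gripper_force: 10.0
```

Request:
play_rows(
  rows=[
    [[1,0.035,0.057,0,0],[1,0.07,0.115,0,0],[1,0.105,0.17,0,0],[1,0.135,0.225,0,0],[1,0.16,0.265,0,0],[1,0.175,0.29,0,0],[1,0.182,0.301,0.0,0],[1,0.182,0.301,0,0]],
  ],
)

```text
time_s: 6.3
tcp_pos: [0.578, -0.2494, 0.3126]
eef_rot: [180.0, 0.1, -25.4]
contact_force: [0.1, 1.0, -1.5]
gripper_width: 0.0304
gripper_force: 10.0
```

```bash
python3 go.py .5795 -.248 .0545
```

```text
t 6.3 tcp [ 0.578  -0.2494  0.3126] rot [179.9731   0.0892 -25.4163] F [ 0.0574  1.0292 -1.5064] w 0.030420282962742583
shares [ 0.0023 -0.004   0.5161]
```

Request:
play_rows(
  rows=[
    [[1,0,0,0.03,0],[1,0.001,-0.001,0.09,0],[1,0.001,-0.002,0.16,0],[1,0.001,-0.002,0.23,0],[1,0.001,-0.002,0.3,0],[1,0.001,-0.002,0.37,0],[1,0.001,-0.002,0.43,0],[1,0.001,-0.002,0.46,0]],
  ],
)

```text
time_s: 6.97
tcp_pos: [0.577, -0.2455, 0.0795]
eef_rot: [180.0, 0.3, -25.3]
contact_force: [-0.9, 0.5, -1.8]
gripper_width: 0.0301
gripper_force: 10.0
```

Request:
play_rows(
  rows=[
    [[1,0,0,0.008,0],[1,0,0,0.016,0],[1,0,0,0.02,0],[1,0,0,0.02,0],[1,0,0,0.02,0],[1,0,0,0.02,0],[1,0,0,0.02,0],[1,0,0,0.02,0]],
  ],
)

```text
time_s: 7.63
tcp_pos: [0.5796, -0.2476, 0.0742]
eef_rot: [-180.0, -0.1, -25.3]
contact_force: [1.2, -0.8, -1.5]
gripper_width: 0.0302
gripper_force: 10.0
```

```bash
python3 go.py .5795 -.248 .0545
python3 - <<'E'
from h import *
a=r.capture("side"); b=r.capture("top"); s=r.get_state()["tcp_pos"]
print(proj("side",s),proj("top",s))
c=[cv2.resize(a[274:384,240:350,::-1],(400,400),interpolation=2),cv2.resize(b[130:270,280:420,::-1],(400,400),interpolation=2)]
cv2.imwrite("pics/g3.png",np.hstack(c))
hsv=cv2.cvtColor(a,cv2.COLOR_RGB2HSV); m=((hsv[...,0]<12)|(hsv[...,0]>174))&(hsv[...,1]>140); m[:290]=0;m[:,:240]=0;m[:,350:]=0
for v in range(300,384,3):
    xs=np.nonzero(m[v])[0]
    if len(xs): print(v,xs.min(),xs.max(),end=" | ")
E
```

```text
t 7.6333 tcp [ 0.5796 -0.2476  0.0742] rot [-179.9816   -0.0561  -25.3203] F [ 1.2146 -0.837  -1.4808] w 0.030193600078110033
shares [0.0002 0.0008 0.0394]
[294.2838 331.3059] [366.9646 174.1803]
```

View pics/g3.png

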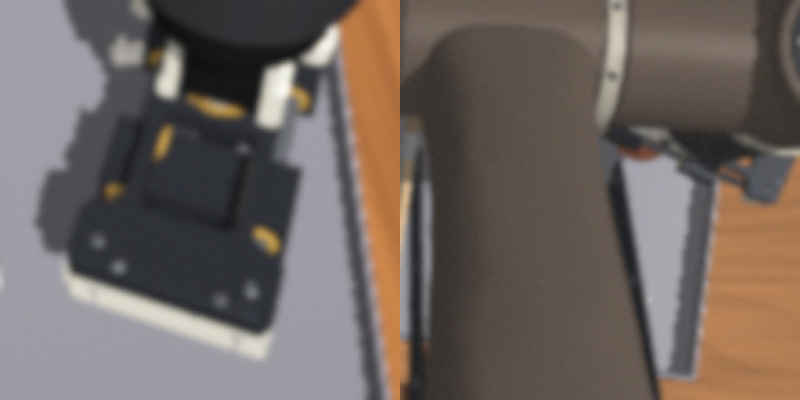

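At hover the gripper hides the jar in both views, so nothing useful is visible. I set the jar down on the measured point and watch the force.

Request:
play_rows(
  rows=[
    [[1,0,0.001,0.01,0],[1,0,0.001,0.018,0],[1,0,0.001,0.024,0],[1,0,0.001,0.029,0],[1,0,0.001,0.033,0],[1,0,0.001,0.036,0],[1,0,0.001,0.037,0],[1,0,0.001,0.037,0]],
  ],
)

```text
time_s: 8.4
tcp_pos: [0.5791, -0.2479, 0.0549]
eef_rot: [180.0, 0.0, -25.3]
contact_force: [-0.2, -0.2, -1.3]
gripper_width: 0.0306
gripper_force: 10.0
```

Request:
play_rows(
  rows=[
    [[1,0,0,0,0],[1,0,0,0.001,0],[1,0,0,0.001,0],[1,0,0,0.002,0],[1,0,0,0.002,0],[1,0,0,0.002,0],[1,0,0,0.002,0],[1,0,0,0.002,0]],
  ],
)

```text
time_s: 9.07
tcp_pos: [0.5793, -0.248, 0.0543]
eef_rot: [-180.0, -0.0, -25.3]
contact_force: [0.1, -0.8, 2.1]
gripper_width: 0.0303
gripper_force: 10.0
```

Contact came at the expected height, so I release and lift.

Request:
play_rows(
  rows=[
    [[0.6,0,0,0,0],[0.5,0,0,0,0],[0.4,0,0,0,0],[0.3,0,0,0,0],[0.2,0,0,0,0],[0.2,0,0,0,0],[0.2,0,0,0,0],[0.2,0,0,0,0]],
  ],
)

```text
time_s: 9.73
tcp_pos: [0.5791, -0.2479, 0.054]
eef_rot: [180.0, 0.0, -25.3]
contact_force: [0.5, 0.8, 0.0]
gripper_width: 0.0695
gripper_force: 0.0
```

Request:
play_rows(
  rows=[
    [[0.2,0,0,-0.02,0],[0.2,0,0,-0.05,0],[0.2,0,0,-0.1,0],[0,0,0,-0.17,0],[0,0,0,-0.24,0],[0,0,0,-0.31,0],[0,0,0,-0.37,0],[0,0,0,-0.4,0]],
  ],
)

```text
time_s: 10.4
tcp_pos: [0.5803, -0.2486, 0.26]
eef_rot: [-179.9, -0.4, -25.3]
contact_force: [0.9, 0.0, 1.0]
gripper_width: 0.0873
gripper_force: 0.0
```

```bash
python3 go.py .537 .14 .254
```

```text
t 10.4 tcp [ 0.5803 -0.2486  0.26  ] rot [-179.9441   -0.3788  -25.2881] F [0.8791 0.0276 0.963 ] w 0.08733558429383377
shares [-0.4104 -0.6656  0.01  ]
```

Request:
play_rows(
  rows=[
    [[0,-0.02,-0.033,0,0],[0,-0.05,-0.08,0,0],[0,-0.085,-0.14,0,0],[0,-0.12,-0.195,0,0],[0,-0.155,-0.25,0,0],[0,-0.19,-0.305,0,0],[0,-0.22,-0.36,0,0],[0,-0.24,-0.39,0,0]],
  ],
)

```text
time_s: 11.07
tcp_pos: [0.5537, -0.0179, 0.2552]
eef_rot: [-179.9, -0.1, -25.2]
contact_force: [0.6, -0.5, -0.4]
gripper_width: 0.0875
gripper_force: 0.0
```

```bash
python3 go.py .537 .14 .24
python3 - <<'E'
from h import *
a=r.capture("side"); b=r.capture("top")
cv2.imwrite("pics/sideA.png",a[...,::-1]);cv2.imwrite("pics/topA.png",b[...,::-1])
c=[cv2.resize(a[80:384,150:350,::-1],(395,600),interpolation=2),cv2.resize(b[110:280,160:273][...,::-1],(399,600),interpolation=2) if 0 else cv2.copyMakeBorder(cv2.resize(b[125:265,150:410][...,::-1],(400,215),interpolation=2),0,385,0,0,0)]
cv2.imwrite("pics/g4.png",np.hstack(c))
E
```

```text
t 11.0667 tcp [ 0.5537 -0.0179  0.2552] rot [-179.9376   -0.0532  -25.2332] F [ 0.6293 -0.5495 -0.3978] w 0.08749204805186937
shares [-0.1648 -0.2714  0.0305]
```

View pics/g4.png

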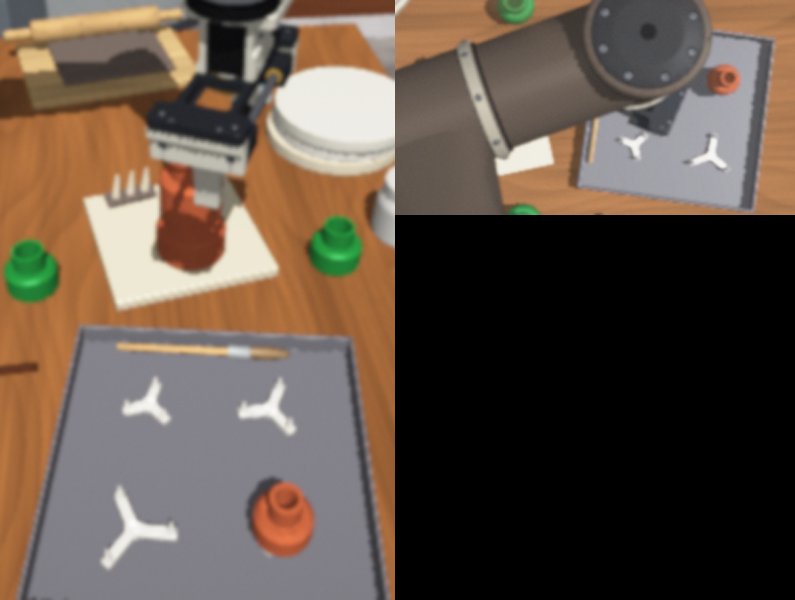

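Jar_s stands upright on its stilt, at side-crop (283,515). The brush and the other stilts have not moved. I check its position against the commanded one to learn the camera bias.

```bash
cat > jar.py <<'E'
# jarfit: compare the red blob's bounding box with the projected outline of a jar at X (foot), in a view
from h import *
D={"s":(27,30,15,24),"m":(33,36,20,24),"l":(39,54,26,24),"xl":(45,44,32,24)}
def pts(k,X):
    R,h,q,H=np.array(D[k])/1000; th=np.linspace(0,2*np.pi,60)
    c=lambda rad,z:np.c_[X[0]+rad*np.cos(th),X[1]+rad*np.sin(th),np.full(60,X[2]+z)]
    return np.vstack([c(R,0),c(R,h),c(q,h+H)])
def mask(bgr):
    v=cv2.cvtColor(bgr,cv2.COLOR_BGR2HSV); return (((v[...,0]<12)|(v[...,0]>172))&(v[...,1]>140)&(v[...,2]>60)).astype(np.uint8)
def fit(n,bgr,k,X,pad=12):
    P=np.array([proj(n,p) for p in pts(k,X)]); lo,hi=P.min(0),P.max(0)
    a=np.maximum((lo-pad).astype(int),0); b=(hi+pad).astype(int)
    m=mask(bgr)[a[1]:b[1],a[0]:b[0]]; K,l,st,ce=cv2.connectedComponentsWithStats(m)
    i=1+st[1:,4].argmax(); g=np.array([st[i,0]+a[0]-.5,st[i,1]+a[1]-.5]); e=g+st[i,2:4]
    hull=cv2.fillConvexPoly(np.zeros(bgr.shape[:2],np.uint8),cv2.convexHull(P.astype(np.float32)).round().astype(int),1)
    print(n,k,"pred",lo,hi,"seen",g,e)
    d=((g+e)-(lo+hi))/2; z=X[2]+D[k][1]/1000
    pc=proj(n,[X[0],X[1],z]); print("   shift on shoulder plane mm",((on(n,pc+d,z)-on(n,pc,z))*1000)[:2])
if __name__=="__main__":
    fit("side",cv2.imread("pics/sideA.png"),"s",[.5793,-.248,.022]); fit("top",cv2.imread("pics/topA.png"),"s",[.5793,-.248,.022])
E
python3 jar.py
```

```text
side s pred [276.5519 322.7116] [308.963  362.0764] seen [277.5 324.5] [307.5 360.5]
   shift on shoulder plane mm [-0.4804 -0.1409]
top s pred [352.0139 164.9816] [375.0639 186.1207] seen [356.5 168.5] [371.5 184.5]
   shift on shoulder plane mm [-2.5576 -1.1142]
```

```bash
python3 go.py .538 .14 .245
```

```text
t 11.1667 tcp [ 0.5537 -0.0179  0.2552] rot [-179.9356   -0.0509  -25.1332] F [-0.1234 -0.3641 -0.0004] w 0.08802323478183476
shares [-0.1626 -0.2725  0.0206]
```

Request:
play_rows(
  rows=[
    [[0,-0.025,-0.04,0.0,0],[0,-0.055,-0.09,0,0],[0,-0.085,-0.14,0,0],[0,-0.115,-0.19,0,0],[0,-0.14,-0.235,0,0],[0,-0.158,-0.26,0.01,0],[0,-0.163,-0.271,0.02,0],[0,-0.163,-0.271,0.02,0]],
  ],
)

```text
time_s: 11.83
tcp_pos: [0.5378, 0.1375, 0.2434]
eef_rot: [180.0, 0.0, -25.2]
contact_force: [-0.4, -0.7, -1.0]
gripper_width: 0.0874
gripper_force: 0.0
```

```bash
python3 go.py .538 .14 .1995
```

```text
t 11.8333 tcp [0.5378 0.1375 0.2434] rot [179.9533   0.0479 -25.2427] F [-0.4401 -0.739  -1.0147] w 0.0873503432100943
shares [-0.0018 -0.0048  0.0878]
```

Request:
play_rows(
  rows=[
    [[0,-0.001,-0.003,0.015,0],[0,-0.001,-0.003,0.035,0],[0,-0.001,-0.003,0.055,0],[0,-0.001,-0.003,0.072,0],[0,-0.001,-0.003,0.083,0],[0,-0.001,-0.003,0.087,0],[0,-0.001,-0.003,0.087,0],[0,-0.001,-0.003,0.087,0]],
  ],
)

```text
time_s: 12.5
tcp_pos: [0.5386, 0.1385, 0.2007]
eef_rot: [180.0, -0.0, -25.3]
contact_force: [-0.0, -0.1, -0.6]
gripper_width: 0.0879
gripper_force: 0.0
```

Request:
play_rows(
  rows=[
    [[0.4,0,0,0,0],[0.45,0,0,0,0],[0.5,0,0,0,0],[0.55,0,0,0,0],[0.6,0,0,0,0],[0.7,0,0,0,0],[0.8,0,0,0,0],[1,0,0,0,0]],
  ],
  squeeze=12,
)

```text
time_s: 13.17
tcp_pos: [0.5387, 0.1388, 0.2007]
eef_rot: [-180.0, -0.0, -25.3]
contact_force: [0.4, 0.7, 0.6]
gripper_width: 0.04
gripper_force: 0.6
```

Request:
play_rows(
  rows=[
    [[1,0,0,0,0],[1,0,0,0,0],[1,0,0,0,0],[1,0,0,0,0],[1,0,0,-0.01,0],[1,0,0,-0.02,0],[1,0,0,-0.04,0],[1,0,0,-0.06,0]],
  ],
)

```text
time_s: 13.83
tcp_pos: [0.5384, 0.1384, 0.2315]
eef_rot: [180.0, 0.0, -25.3]
contact_force: [0.3, 0.3, -0.7]
gripper_width: 0.0393
gripper_force: 12.0
```

```bash
python3 go.py .47 -.092 .0625
```

```text
t 13.8333 tcp [0.5384 0.1384 0.2315] rot [179.9777   0.0046 -25.3142] F [ 0.2509  0.2715 -0.7107] w 0.039261835819249975
shares [0.0734 0.475  0.3381]
```

Request:
play_rows(
  rows=[
    [[1,0.002,0.01,-0.02,0],[1,0.007,0.04,-0.03,0],[1,0.015,0.1,-0.03,0],[1,0.027,0.17,-0.03,0],[1,0.038,0.24,-0.03,0],[1,0.048,0.31,-0.03,0],[1,0.058,0.38,-0.03,0],[1,0.067,0.43,-0.02,0]],
  ],
)

```text
time_s: 14.5
tcp_pos: [0.4755, -0.0729, 0.2422]
eef_rot: [-179.9, -0.1, -25.3]
contact_force: [0.2, -0.6, -1.3]
gripper_width: 0.0391
gripper_force: 12.0
```

Request:
play_rows(
  rows=[
    [[1,0.003,0.03,0.01,0],[1,0.006,0.043,0.04,0],[1,0.006,0.045,0.09,0],[1,0.006,0.045,0.15,0],[1,0.006,0.045,0.21,0],[1,0.006,0.045,0.27,0],[1,0.006,0.045,0.31,0],[1,0.006,0.045,0.325,0]],
  ],
)

```text
time_s: 15.17
tcp_pos: [0.4676, -0.0927, 0.0759]
eef_rot: [179.9, 0.2, -25.4]
contact_force: [-0.5, -0.3, -0.7]
gripper_width: 0.0391
gripper_force: 12.0
```

```bash
python3 go.py .47 -.092 .0637
```

```text
t 15.1667 tcp [ 0.4676 -0.0927  0.0759] rot [179.8807   0.1985 -25.3731] F [-0.473  -0.3488 -0.6646] w 0.03913506640137723
shares [ 0.0039 -0.0033  0.0243]
```

Request:
play_rows(
  rows=[
    [[1,0.002,-0.002,0,0],[1,0.002,-0.002,0,0],[1,0.002,-0.002,0,0],[1,0.002,-0.002,0,0],[1,0.002,-0.002,0,0],[1,0.002,-0.002,0,0],[1,0.002,-0.002,0,0],[1,0.002,-0.002,0,0]],
  ],
)

```text
time_s: 15.83
tcp_pos: [0.4714, -0.0912, 0.0783]
eef_rot: [-180.0, -0.0, -25.3]
contact_force: [0.4, -0.8, -1.3]
gripper_width: 0.039
gripper_force: 12.0
```

```bash
python3 go.py .47 -.092 .0637
```

```text
t 15.8333 tcp [ 0.4714 -0.0912  0.0783] rot [-179.9828   -0.0238  -25.3085] F [ 0.4246 -0.7791 -1.2772] w 0.03896135730809461
shares [-0.0018  0.0026  0.0293]
```

Request:
play_rows(
  rows=[
    [[1,-0.002,0.002,0.008,0],[1,-0.002,0.002,0.014,0],[1,-0.002,0.002,0.019,0],[1,-0.002,0.002,0.023,0],[1,-0.002,0.002,0.026,0],[1,-0.002,0.002,0.028,0],[1,-0.002,0.002,0.028,0],[1,-0.002,0.002,0.028,0]],
  ],
)

```text
time_s: 16.5
tcp_pos: [0.47, -0.0917, 0.064]
eef_rot: [180.0, 0.0, -25.3]
contact_force: [0.8, -0.3, -1.6]
gripper_width: 0.0391
gripper_force: 12.0
```

Request:
play_rows(
  rows=[
    [[1,0,0,0,0],[1,0,0,0.001,0],[1,0,0,0.001,0],[1,0,0,0.002,0],[1,0,0,0.002,0],[1,0,0,0.002,0],[1,0,0,0.002,0],[1,0,0,0.002,0]],
  ],
)

```text
time_s: 17.17
tcp_pos: [0.4701, -0.0917, 0.0632]
eef_rot: [-180.0, -0.0, -25.3]
contact_force: [-0.8, 0.0, 0.9]
gripper_width: 0.0391
gripper_force: 12.0
```

Request:
play_rows(
  rows=[
    [[0.5,0,0,0,0],[0.4,0,0,0,0],[0.3,0,0,0,0],[0.2,0,0,0,0],[0.1,0,0,0,0],[0.1,0,0,0,0],[0.1,0,0,0,0],[0.1,0,0,0,0]],
  ],
)

```text
time_s: 17.83
tcp_pos: [0.4699, -0.0917, 0.063]
eef_rot: [180.0, 0.0, -25.3]
contact_force: [-0.0, 0.4, 0.1]
gripper_width: 0.0781
gripper_force: 0.0
```

Request:
play_rows(
  rows=[
    [[0.1,0,0,-0.02,0],[0.1,0,0,-0.06,0],[0.1,0,0,-0.12,0],[0,0,0,-0.19,0],[0,-0.01,-0.04,-0.25,0],[0,-0.02,-0.1,-0.29,0],[0,-0.03,-0.16,-0.3,0],[0,-0.04,-0.21,-0.3,0]],
  ],
)

```text
time_s: 18.5
tcp_pos: [0.4983, 0.0134, 0.2157]
eef_rot: [-179.8, -0.2, -25.3]
contact_force: [-0.5, -0.2, -0.7]
gripper_width: 0.0873
gripper_force: 0.0
```

```bash
python3 go.py .538 .14 .205
python3 - <<'E'
from jar import *
a=r.capture("side")[...,::-1].copy(); b=r.capture("top")[...,::-1].copy()
cv2.imwrite("pics/sideB.png",a);cv2.imwrite("pics/topB.png",b)
for n,i in(("side",a),("top",b)): fit(n,i,"m",[.4701,-.0917,.024]);fit(n,i,"s",[.5793,-.248,.022])
c=[cv2.resize(a[80:384,150:350],(395,600),interpolation=2),cv2.copyMakeBorder(cv2.resize(b[125:265,150:410],(400,215),interpolation=2),0,385,0,0,0)]
cv2.imwrite("pics/g5.png",np.hstack(c))
E
```

```text
t 18.5 tcp [0.4983 0.0134 0.2157] rot [-179.7972   -0.2053  -25.3289] F [-0.5348 -0.2151 -0.6725] w 0.08732447348274187
shares [-0.0365 -0.2627  0.0222]
side m pred [207.4966 252.3552] [240.6515 292.7107] seen [208.5 253.5] [239.5 291.5]
   shift on shoulder plane mm [-0.1422  0.0974]
side s pred [276.5519 322.7116] [308.963  362.0764] seen [277.5 324.5] [307.5 360.5]
   shift on shoulder plane mm [-0.4804 -0.1409]Traceback (most recent call last):
  File "<stdin>", line 4, in <module>
  File "jar.py", line 14, in fit
    i=1+st[1:,4].argmax(); g=np.array([st[i,0]+a[0]-.5,st[i,1]+a[1]-.5]); e=g+st[i,2:4]
        ~~~~~~~~~~~~~~~^^
ValueError: attempt to get argmax of an empty sequence
```

Request:
play_rows(
  rows=[
    [[0,-0.004,-0.04,0,0],[0,-0.012,-0.1,0,0],[0,-0.02,-0.16,0.005,0],[0,-0.027,-0.21,0.01,0],[0,-0.034,-0.25,0.02,0],[0,-0.0365,-0.262,0.03,0],[0,-0.0365,-0.262,0.03,0],[0,-0.0365,-0.262,0.03,0]],
  ],
)

```text
time_s: 19.27
tcp_pos: [0.5356, 0.1373, 0.1974]
eef_rot: [179.9, 0.1, -25.3]
contact_force: [-0.6, -0.3, 0.9]
gripper_width: 0.088
gripper_force: 0.0
```

```bash
python3 go.py .538 .14 .1395
```

```text
t 19.2667 tcp [0.5356 0.1373 0.1974] rot [179.9115   0.0581 -25.2967] F [-0.6362 -0.2736  0.9203] w 0.08803524579577121
shares [ 0.0021 -0.0071  0.1158]
```

Request:
play_rows(
  rows=[
    [[0,0.001,-0.004,0.015,0],[0,0.001,-0.004,0.035,0],[0,0.001,-0.004,0.06,0],[0,0.001,-0.004,0.085,0],[0,0.001,-0.004,0.105,0],[0,0.001,-0.004,0.115,0],[0,0.001,-0.004,0.115,0],[0,0.001,-0.004,0.115,0]],
  ],
)

```text
time_s: 19.93
tcp_pos: [0.5376, 0.1392, 0.1405]
eef_rot: [180.0, 0.0, -25.3]
contact_force: [0.0, -0.2, 1.1]
gripper_width: 0.0876
gripper_force: 0.0
```

Request:
play_rows(
  rows=[
    [[0.25,0,0,0,0],[0.3,0,0,0,0],[0.35,0,0,0,0],[0.4,0,0,0,0],[0.5,0,0,0,0],[0.6,0,0,0,0],[0.8,0,0,0,0],[1,0,0,0,0]],
  ],
  squeeze=15,
)

```text
time_s: 20.6
tcp_pos: [0.5378, 0.1397, 0.1407]
eef_rot: [-180.0, -0.0, -25.3]
contact_force: [0.6, 0.9, 0.3]
gripper_width: 0.0518
gripper_force: 15.0
```

Request:
play_rows(
  rows=[
    [[1,0,0,0,0],[1,0,0,0,0],[1,0,0,0,0],[1,0,0,0,0],[1,0,0,-0.01,0],[1,0,0,-0.02,0],[1,0,0,-0.04,0],[1,0,0,-0.06,0]],
  ],
)

```text
time_s: 21.27
tcp_pos: [0.5372, 0.1393, 0.1712]
eef_rot: [179.9, 0.0, -25.3]
contact_force: [0.4, 0.4, -1.5]
gripper_width: 0.0518
gripper_force: 15.0
```

```bash
python3 go.py .5953 -.1115 .0832
```

```text
t 21.2667 tcp [0.5372 0.1393 0.1712] rot [179.9492   0.0292 -25.3195] F [ 0.4361  0.4321 -1.5422] w 0.05180131221181666
shares [0.3196 0.4035 0.1762]
```

Request:
play_rows(
  rows=[
    [[1,0.007,0.01,-0.03,0],[1,0.025,0.03,-0.04,0],[1,0.06,0.075,-0.04,0],[1,0.1,0.125,-0.04,0],[1,0.145,0.18,-0.04,0],[1,0.19,0.24,-0.04,0],[1,0.235,0.295,-0.04,0],[1,0.275,0.345,-0.04,0]],
  ],
)

```text
time_s: 21.93
tcp_pos: [0.5882, -0.0778, 0.1912]
eef_rot: [-180.0, -0.0, -25.3]
contact_force: [1.5, 0.9, -1.5]
gripper_width: 0.0514
gripper_force: 15.0
```

Request:
play_rows(
  rows=[
    [[1,0.025,0.035,0,0],[1,0.04,0.053,0,0],[1,0.045,0.0585,0.02,0],[1,0.045,0.0585,0.06,0],[1,0.045,0.0585,0.11,0],[1,0.045,0.0585,0.16,0],[1,0.045,0.0585,0.185,0],[1,0.045,0.0585,0.195,0]],
  ],
)

```text
time_s: 22.6
tcp_pos: [0.594, -0.1107, 0.0901]
eef_rot: [179.9, 0.2, -25.3]
contact_force: [-0.1, 0.8, -1.4]
gripper_width: 0.0515
gripper_force: 15.0
```

Request:
play_rows(
  rows=[
    [[1,0,0,0,0],[1,0,0,0,0],[1,0,0,0,0],[1,0,0,0,0],[1,0,0,0,0],[1,0,0,0,0],[1,0,0,0,0],[1,0,0,0,0]],
  ],
)

```text
time_s: 23.27
tcp_pos: [0.596, -0.1113, 0.0933]
eef_rot: [-180.0, -0.0, -25.3]
contact_force: [0.8, -0.4, -2.2]
gripper_width: 0.0515
gripper_force: 15.0
```

```bash
python3 go.py .5953 -.1115 .0837
```

```text
t 23.2667 tcp [ 0.596  -0.1113  0.0933] rot [-179.9864   -0.0209  -25.3162] F [ 0.826  -0.3598 -2.2028] w 0.051542299925668916
shares [-0.0011  0.0011  0.0193]
```

Request:
play_rows(
  rows=[
    [[1,-0.001,0.001,0.005,0],[1,-0.001,0.001,0.009,0],[1,-0.001,0.001,0.012,0],[1,-0.001,0.001,0.015,0],[1,-0.001,0.001,0.017,0],[1,-0.001,0.001,0.0185,0],[1,-0.001,0.001,0.0185,0],[1,-0.001,0.001,0.0185,0]],
  ],
)

```text
time_s: 23.93
tcp_pos: [0.5953, -0.1115, 0.0838]
eef_rot: [180.0, -0.0, -25.3]
contact_force: [0.4, -0.6, -1.5]
gripper_width: 0.0515
gripper_force: 15.0
```

Request:
play_rows(
  rows=[
    [[1,0,0,0,0],[1,0,0,0.001,0],[1,0,0,0.001,0],[1,0,0,0.002,0],[1,0,0,0.002,0],[1,0,0,0.002,0],[1,0,0,0.002,0],[1,0,0,0.002,0]],
  ],
)

```text
time_s: 24.6
tcp_pos: [0.5956, -0.1115, 0.0832]
eef_rot: [-180.0, -0.0, -25.3]
contact_force: [-1.2, 1.4, 4.2]
gripper_width: 0.0514
gripper_force: 15.0
```

Request:
play_rows(
  rows=[
    [[0.35,0,0,0,0],[0.25,0,0,0,0],[0.15,0,0,0,0],[0.1,0,0,0,0],[0.1,0,0,0,0],[0.1,0,0,0,0],[0.1,0,0,0,0],[0.1,0,0,0,0]],
  ],
)

```text
time_s: 25.27
tcp_pos: [0.5952, -0.1115, 0.0828]
eef_rot: [180.0, 0.0, -25.3]
contact_force: [-0.1, 0.1, 0.6]
gripper_width: 0.0791
gripper_force: 0.0
```

Request:
play_rows(
  rows=[
    [[0.1,0,0,-0.02,0],[0.1,0,0,-0.06,0],[0.05,0,0,-0.11,0],[0,0,0,-0.16,0],[0,-0.03,-0.04,-0.19,0],[0,-0.07,-0.09,-0.19,0],[0,-0.11,-0.14,-0.19,0],[0,-0.15,-0.18,-0.19,0]],
  ],
)

```text
time_s: 25.93
tcp_pos: [0.566, 0.0033, 0.1792]
eef_rot: [-179.9, -0.1, -25.3]
contact_force: [-0.0, 2.1, -0.7]
gripper_width: 0.0876
gripper_force: 0.0
```

Request:
play_rows(
  rows=[
    [[0,-0.03,-0.04,0,0],[0,-0.07,-0.09,0,0],[0,-0.11,-0.14,0,0],[0,-0.14,-0.18,0,0],[0,-0.16,-0.21,0,0],[0,-0.16,-0.22,0,0],[0,-0.16,-0.22,0,0],[0,-0.16,-0.22,0,0]],
  ],
)

```text
time_s: 26.6
tcp_pos: [0.5408, 0.1354, 0.1782]
eef_rot: [-180.0, -0.0, -25.3]
contact_force: [-0.0, -0.6, 0.2]
gripper_width: 0.0877
gripper_force: 0.0
```

```bash
python3 go.py .538 .14 .0615
python3 - <<'E'
from jar import *
a=r.capture("side")[...,::-1].copy(); b=r.capture("top")[...,::-1].copy()
cv2.imwrite("pics/sideC.png",a)
for k,X in(("m",[.4701,-.0917,.024]),("s",[.5793,-.248,.022]),("l",[.5955,-.1115,.026]),("xl",[.538,.14,.015])):
    for n,i in(("side",a),("top",b)):
        try: fit(n,i,k,X,8)
        except Exception as e: print(n,k,"hidden")
c=[cv2.resize(a[80:384,150:350],(395,600),interpolation=2),cv2.copyMakeBorder(cv2.resize(b[125:265,150:410],(400,215),interpolation=2),0,385,0,0,0)]
cv2.imwrite("pics/g5.png",np.hstack(c))
E
```

```text
t 26.6 tcp [0.5408 0.1354 0.1782] rot [-179.9912   -0.01    -25.2863] F [-0.0264 -0.6333  0.167 ] w 0.08771091497442396
shares [-0.009  -0.0059  0.2334]
side m pred [207.4966 252.3552] [240.6515 292.7107] seen [208.5 253.5] [239.5 291.5]
   shift on shoulder plane mm [-0.1422  0.0974]
top m pred [293.8009 205.2131] [320.3957 230.4627] seen [296.5 208.5] [317.5 229.5]
   shift on shoulder plane mm [-3.0277  0.3606]
side s pred [276.5519 322.7116] [308.963  362.0764] seen [277.5 324.5] [307.5 360.5]
   shift on shoulder plane mm [-0.4804 -0.1409]
top s pred [352.0139 164.9816] [375.0639 186.1207] seen [356.5 168.5] [371.5 184.5]
   shift on shoulder plane mm [-2.5576 -1.1142]
side l pred [267.3568 245.8432] [308.4189 297.4419] seen [269.5 246.5] [307.5 296.5]
   shift on shoulder plane mm [1.2609 0.2168]
top l pred [297.4771 154.1517] [329.8794 185.7476] seen [303.5 156.5] [327.5 183.5]
   shift on shoulder plane mm [-0.2521 -4.7097]
side xl pred [227.4537 175.7892] [263.5969 216.6461] seen [229.5 178.5] [262.5 215.5]
   shift on shoulder plane mm [ 0.8564 -3.099 ]
top xl pred [201.7011 177.1823] [236.4624 211.6306] seen [227.5 190.5] [234.5 202.5]
   shift on shoulder plane mm [ -6.315  -31.2154]
```

View pics/g5.png

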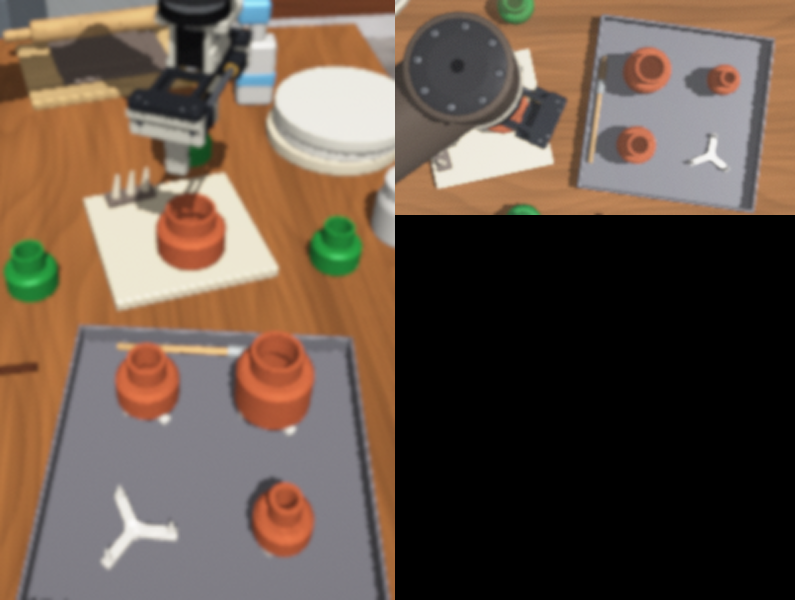

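Three jars stand on their stilts, with shifts of about 1 mm in the side view. XL remains on the bat at crop (191,232), and the cones and brush have not moved. Now the largest jar.

Request:
play_rows(
  rows=[
    [[0,-0.006,-0.005,0.03,0],[0,-0.007,-0.005,0.08,0],[0,-0.007,-0.005,0.13,0],[0,-0.007,-0.005,0.17,0],[0,-0.007,-0.005,0.2,0],[0,-0.007,-0.005,0.22,0],[0,-0.007,-0.005,0.23,0],[0,-0.007,-0.005,0.23,0]],
  ],
)

```text
time_s: 27.37
tcp_pos: [0.5383, 0.1385, 0.062]
eef_rot: [179.9, 0.0, -25.4]
contact_force: [-0.7, -0.1, 0.4]
gripper_width: 0.0876
gripper_force: 0.0
```

Request:
play_rows(
  rows=[
    [[0.1,0,0,0,0],[0.15,0,0,0,0],[0.2,0,0,0,0],[0.25,0,0,0,0],[0.3,0,0,0,0],[0.5,0,0,0,0],[0.7,0,0,0,0],[1,0,0,0,0]],
  ],
  squeeze=18,
)

```text
time_s: 28.03
tcp_pos: [0.5389, 0.1396, 0.0634]
eef_rot: [-180.0, -0.0, -25.3]
contact_force: [-1.4, 0.2, 6.3]
gripper_width: 0.0644
gripper_force: 18.0
```

Request:
play_rows(
  rows=[
    [[1,0,0,0,0],[1,0,0,0,0],[1,0,0,0,0],[1,0,0,-0.01,0],[1,0,0,-0.03,0],[1,0,0,-0.06,0],[1,0,0,-0.1,0],[1,0,0,-0.14,0]],
  ],
)

```text
time_s: 28.7
tcp_pos: [0.538, 0.139, 0.1336]
eef_rot: [179.9, 0.1, -25.3]
contact_force: [-0.6, -0.0, -2.4]
gripper_width: 0.0643
gripper_force: 18.0
```

Request:
play_rows(
  rows=[
    [[1,0,0,-0.03,0],[1,0,0,-0.06,0],[1,0,0,-0.08,0],[1,0,0,-0.08,0],[1,0,0,-0.08,0],[1,0,0,-0.08,0],[1,0,0,-0.08,0],[1,0,0,-0.08,0]],
  ],
)

```text
time_s: 29.37
tcp_pos: [0.5381, 0.1391, 0.1718]
eef_rot: [179.9, 0.1, -25.3]
contact_force: [-0.6, -0.2, -2.9]
gripper_width: 0.0644
gripper_force: 18.0
```

```bash
python3 go.py .4473 -.226 .0745
```

```text
t 29.3667 tcp [0.5381 0.1391 0.1718] rot [179.9128   0.0629 -25.3187] F [-0.6387 -0.1905 -2.9359] w 0.0643505800422999
shares [0.1484 0.7374 0.1955]
```

Request:
play_rows(
  rows=[
    [[1,0.003,0.015,-0.02,0],[1,0.01,0.05,-0.02,0],[1,0.02,0.1,-0.02,0],[1,0.032,0.16,-0.02,0],[1,0.045,0.22,-0.02,0],[1,0.057,0.28,-0.02,0],[1,0.07,0.345,-0.02,0],[1,0.083,0.41,-0.02,0]],
  ],
)

```text
time_s: 30.03
tcp_pos: [0.4872, -0.0658, 0.1832]
eef_rot: [-180.0, -0.0, -25.3]
contact_force: [1.2, -0.9, -1.8]
gripper_width: 0.064
gripper_force: 18.0
```

Request:
play_rows(
  rows=[
    [[1,0.012,0.06,0,0],[1,0.024,0.12,0,0],[1,0.036,0.18,0,0],[1,0.048,0.24,0,0],[1,0.058,0.285,0,0],[1,0.064,0.315,0,0],[1,0.066,0.327,0,0],[1,0.066,0.327,0,0]],
  ],
)

```text
time_s: 30.7
tcp_pos: [0.4473, -0.2271, 0.183]
eef_rot: [180.0, 0.0, -25.5]
contact_force: [-0.1, -1.3, -2.4]
gripper_width: 0.0642
gripper_force: 18.0
```

```bash
python3 go.py .4473 -.226 .0764
```

```text
t 30.7 tcp [ 0.4473 -0.2271  0.183 ] rot [179.9954   0.0025 -25.4524] F [-0.1367 -1.2886 -2.3584] w 0.06416726572928577
shares [-0.0009 -0.002   0.2131]
```

Request:
play_rows(
  rows=[
    [[1,0,-0.001,0.02,0],[1,0,-0.001,0.05,0],[1,0,-0.001,0.09,0],[1,0,-0.001,0.13,0],[1,0,-0.001,0.165,0],[1,0,-0.001,0.185,0],[1,0,-0.001,0.19,0],[1,0,-0.001,0.19,0]],
  ],
)

```text
time_s: 31.37
tcp_pos: [0.4484, -0.2246, 0.0872]
eef_rot: [180.0, 0.1, -25.3]
contact_force: [-0.4, -0.3, -1.8]
gripper_width: 0.064
gripper_force: 18.0
```

Request:
play_rows(
  rows=[
    [[1,0,0,0,0],[1,0,0,0,0],[1,0,0,0,0],[1,0,0,0,0],[1,0,0,0,0],[1,0,0,0,0],[1,0,0,0,0],[1,0,0,0,0]],
  ],
)

```text
time_s: 32.03
tcp_pos: [0.4485, -0.2252, 0.0879]
eef_rot: [-180.0, -0.0, -25.3]
contact_force: [0.0, 0.2, -2.2]
gripper_width: 0.0638
gripper_force: 18.0
```

```bash
python3 go.py .4473 -.226 .0764
```

```text
t 32.0333 tcp [ 0.4485 -0.2252  0.0879] rot [-179.997    -0.0044  -25.3177] F [ 0.0283  0.1743 -2.2093] w 0.06378421127162133
shares [-0.0016  0.0025  0.0229]
```

Request:
play_rows(
  rows=[
    [[1,-0.001,0.002,0.005,0],[1,-0.001,0.002,0.009,0],[1,-0.001,0.002,0.013,0],[1,-0.001,0.002,0.016,0],[1,-0.001,0.002,0.018,0],[1,-0.001,0.002,0.02,0],[1,-0.001,0.002,0.021,0],[1,-0.001,0.002,0.021,0]],
  ],
)

```text
time_s: 32.7
tcp_pos: [0.4476, -0.2259, 0.0772]
eef_rot: [180.0, 0.0, -25.3]
contact_force: [0.4, 0.1, -2.3]
gripper_width: 0.0646
gripper_force: 18.0
```

Request:
play_rows(
  rows=[
    [[1,0,0,0,0],[1,0,0,0.001,0],[1,0,0,0.001,0],[1,0,0,0.002,0],[1,0,0,0.002,0],[1,0,0,0.002,0],[1,0,0,0.002,0],[1,0,0,0.002,0]],
  ],
)

```text
time_s: 33.37
tcp_pos: [0.4478, -0.2259, 0.0764]
eef_rot: [-180.0, -0.0, -25.3]
contact_force: [0.0, 0.6, -1.2]
gripper_width: 0.0643
gripper_force: 18.0
```

Request:
play_rows(
  rows=[
    [[1,0,0,0,0],[1,0,0,0.001,0],[1,0,0,0.001,0],[1,0,0,0.001,0],[1,0,0,0.001,0],[1,0,0,0.001,0],[1,0,0,0.001,0],[1,0,0,0.001,0]],
  ],
)

```text
time_s: 34.03
tcp_pos: [0.448, -0.2259, 0.0761]
eef_rot: [-180.0, -0.0, -25.3]
contact_force: [0.0, 0.7, 5.0]
gripper_width: 0.0643
gripper_force: 18.0
```

Jar_xl is in contact. I release slowly, lift, and move clear.

Request:
play_rows(
  rows=[
    [[0.22,0,0,0,0],[0.16,0,0,0,0],[0.1,0,0,0,0],[0.05,0,0,0,0],[0,0,0,0,0],[0,0,0,0,0],[0,0,0,0,0],[0,0,0,0,0]],
  ],
)

```text
time_s: 34.7
tcp_pos: [0.4477, -0.2259, 0.0758]
eef_rot: [180.0, 0.0, -25.3]
contact_force: [0.6, 1.3, 0.2]
gripper_width: 0.0874
gripper_force: 0.0
```

Request:
play_rows(
  rows=[
    [[0,0,0,-0.02,0],[0,0,0,-0.05,0],[0,0,0,-0.1,0],[0,0,0,-0.16,0],[0,0,0,-0.22,0],[0,0,0,-0.28,0],[0,0,-0.03,-0.32,0],[0,0,-0.08,-0.33,0]],
  ],
)

```text
time_s: 35.37
tcp_pos: [0.466, -0.1909, 0.246]
eef_rot: [-179.9, -0.4, -25.4]
contact_force: [1.8, 1.0, 0.0]
gripper_width: 0.0878
gripper_force: 0.0
```

Request:
play_rows(
  rows=[
    [[0,-0.01,-0.06,0,0],[0,-0.02,-0.12,0,0],[0,-0.03,-0.18,0,0],[0,-0.04,-0.24,0,0],[0,-0.05,-0.3,0,0],[0,-0.06,-0.36,0,0],[0,-0.07,-0.42,0,0],[0,-0.08,-0.46,0,0]],
  ],
)

```text
time_s: 36.03
tcp_pos: [0.5275, 0.0375, 0.2417]
eef_rot: [-180.0, -0.0, -25.3]
contact_force: [-0.2, 0.0, -0.2]
gripper_width: 0.0879
gripper_force: 0.0
```

Request:
play_rows(
  rows=[
    [[0,-0.03,-0.05,0,0],[0,-0.06,-0.1,0,0],[0,-0.1,-0.15,0,0],[0,-0.14,-0.2,0,0],[0,-0.18,-0.25,0,0],[0,-0.2,-0.28,0,0],[0,-0.2,-0.28,0,0],[0,-0.2,-0.28,0,0]],
  ],
)

```text
time_s: 36.7
tcp_pos: [0.4961, 0.2055, 0.2414]
eef_rot: [-180.0, -0.0, -25.2]
contact_force: [-0.2, 0.2, -0.0]
gripper_width: 0.0874
gripper_force: 0.0
```

Run:
```python
from jar import *
a=r.capture("side")[...,::-1].copy(); b=r.capture("top")[...,::-1].copy()
cv2.imwrite("pics/sideD.png",a)
for k,X in(("m",[.4701,-.0917,.024]),("s",[.5793,-.248,.022]),("l",[.5955,-.1115,.026]),("xl",[.448,-.2259,.028])):
    for n,i in(("side",a),("top",b)):
        try: fit(n,i,k,X,8)
        except Exception as e: print(n,k,"hidden")
c=[cv2.resize(a[80:384,150:350],(395,600),interpolation=2),cv2.copyMakeBorder(cv2.resize(b[125:265,150:410],(400,215),interpolation=2),0,385,0,0,0)]
cv2.imwrite("pics/g6.png",np.hstack(c))
print(r.get_state()["time_s"],r.get_state()["tcp_pos"])
```

```text
side m pred [207.4966 252.3552] [240.6515 292.7107] seen [208.5 253.5] [239.5 291.5]
   shift on shoulder plane mm [-0.1422  0.0974]
top m pred [293.8009 205.2131] [320.3957 230.4627] seen [298.5 208.5] [317.5 229.5]
   shift on shoulder plane mm [-3.0944 -2.2551]
side s pred [276.5519 322.7116] [308.963  362.0764] seen [277.5 324.5] [307.5 360.5]
   shift on shoulder plane mm [-0.4804 -0.1409]
top s pred [352.0139 164.9816] [375.0639 186.1207] seen [356.5 168.5] [371.5 184.5]
   shift on shoulder plane mm [-2.5576 -1.1142]
side l pred [267.3568 245.8432] [308.4189 297.4419] seen [269.5 246.5] [307.5 296.5]
   shift on shoulder plane mm [1.2609 0.2168]
top l pred [297.4771 154.1517] [329.8794 185.7476] seen [302.5 156.5] [327.5 183.5]
   shift on shoulder plane mm [-0.2188 -3.4159]
side xl pred [189.0988 303.2936] [242.2503 366.5224] seen [190.5 305.5] [241.5 365.5]
   shift on shoulder plane mm [ 0.5008 -1.1439]
top xl pred [339.6285 207.6317] [377.9849 242.5207] seen [347.5 210.5] [375.5 241.5]
   shift on shoulder plane mm [-2.5573 -6.8587]
36.8 [0.4963 0.2042 0.2413]
```

View pics/g6.png

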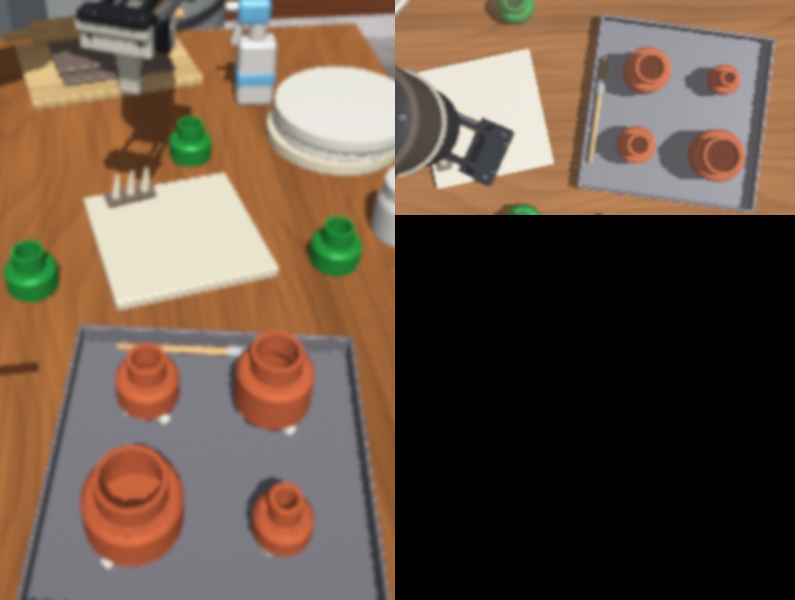

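All four jars stand upright on their matching stilts, with the visible stilt tips where they were before. The bat holds only the cones, and the cones and brush have not moved.

```bash
python3 -c "
from plant import r
print(r.close_job())"
```

```text
the job is handed in; nothing more can be done
None
```

The job is handed in: all four jars stand upright on their matching stilts, within about 1–2 mm of centre by the side camera, with the cones, brush and green look-alikes left where they lay, in about 37 s of robot time.

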